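Shut down the drying oven and pull its tray out

TASK

The pieces in the bench drying oven are done: while the tray is still in, turn the dial on the blue controller fully anticlockwise to off. Lift whichever stands in the tray's way, the white jar or the cream firebrick, over onto the middle of the round white heat board without letting the tray or oven push it, and pull the tray out by its handle all the way to its stop. Leave the other one of the two and everything else on the bench where it is, and let go of everything at the end.

Things in the scene. Friction and masses are not known exactly. Their poses are not given: they have to be found in the camera images.
- oven: grey bench oven fixed to the bench, 220 deep (x) x 250 wide (y) x 155 mm high; origin on the bench under its middle; faces its own -x, towards the robot. Its one tray slides out along its -x: steel front 244 mm wide, 30 to 138 mm above the bench, 110 mm ahead of the origin when shut, sweeping 150 mm of bench; the handle reaches 49 mm further ahead
- tray (a joint): how far the tray is out, in m: 0 shut, 0.15 at its stop; it starts between shut and 15 mm out; light friction
- tray_handle (a point): middle of the tray's red bar handle: a round bar 13 mm thick and 140 mm long along the oven's y, 120 mm above the bench, 42 mm ahead of the tray's front (35 mm clear gap behind the bar), 35 mm below the oven's top; moves with the tray
- controller: blue box, 130 (x) x 120 (y) x 85 mm high, fixed to the bench on the left or the right of the oven, with the dial on its top; origin under its middle
- dial (a joint): angle of the dial in rad: 0 is off, the end stop fully anticlockwise seen from above; grows clockwise to 2.8; stiff enough to stay where it is left
- dial_grip (a point): on the dial's vertical axis at the height to grip, 123 mm above the bench; the dial has a black upright grip bar 55 mm long (the point's x), 14 mm wide (the point's y), 32 mm tall, its top 130 mm above the bench; the point turns with the dial
- board: round white heat board, 160 mm across and 12 mm thick, fixed to the bench; origin in the middle of its underside
- jar: white jar with a green cap, 56 mm across, 90 mm high, 0.25 kg, upright; origin in the middle of its underside; either in the tray's way or off to one side
- brick: cream half firebrick, 115 (its x) x 57 (its y) x 60 mm high, about 0.3 kg; origin in the middle of its underside; either in the tray's way or off to one side
- extractor: grey fume extractor, 130 x 120 x 160 mm high, fixed to the bench on the side of the oven away from the controller; origin under its middle
- brush_can: steel can with a red band and brushes, 61 mm across, 90 mm high, brushes up to 148 mm; loose, beside the tray's path; origin in the middle of its underside; to be left alone
- flux_bottle: amber bottle, 56 mm across, 130 mm high; loose, beside the tray's path on the other side; origin in the middle of its underside; to be left alone
- tin_lid: blue tin lid, 72 mm across, 12 mm high, lying loose on the oven's top; origin in the middle of its underside; to be left alone
- pliers: pliers with red handles, 155 mm long (x), 60 mm wide, 14 mm high, lying loose on the bench at the right; origin under the joint; to be left alone
- wire_form: open steel wire form, 105 mm across, 83 mm high, loose on the bench at the left; origin under its middle; to be left alone
Things that resemble listed ones, but are neither listed nor needed, are in the scene too. What is shaped like the controller but red is not meant. Leave any black look-alike of the brick alone.

How it is judged:
By the outcome, as a careful person would: the job done as asked, in the order asked, and still so for the second after the job is handed in, with the robot touching nothing.
It also fails if it takes over 72 s, if anything falls off the work surface, if the arm or the gripper's body presses on something with over 40 N, if the wrist force passes 120 N, or if a joint passes its speed limit or range.

ROBOT

A 6-joint arm with a two-finger parallel gripper is mounted at the origin on the work surface. World frame = base frame: x ahead of the robot, y to its left, z up, the work surface at z = 0. Lengths are in m, angles in degrees, forces in N, time in s.
With the tool pointing down it reaches from about 0.3 to 0.75 m from the base axis. Payload 8.5 kg.
Tool frame: the origin (TCP) lies midway between the tips of the shut fingers; the grasp point (between the pads) lies grasp_offset behind it (grasp_offset is the distance from the TCP to the grasp point, in m); z points along the fingers, y is the line along which they close (so a half turn about z gives the same grasp; the last joint's range is limited). The gripper opens to 85 mm and grips with 20 to 120 N. Pads are 22 mm wide; open, the fingers measure 114 mm over their backs; the gripper's body (76 mm by 85 mm) begins 54 mm behind the grasp point. The pads swing forward as they close: fully open they stand 13 mm farther back than shut.
Start: joints at [-89.284, 21.807, 74.336, -0, 83.858, -12.336], TCP at [0.124, -0.536, 0.231] pointing down, gripper open.
Joint ranges: [-178.18, 178.18], [-50.72, 133.34], [12.68, 142.11], [-81.47, 261.47], [9.98, 163.14], [-165.26, 165.26]. Speed limits (degrees/s): [136.94, 136.94, 180, 180, 180, 180].

INTERFACE

Orientations are given as a 3x3 rotation matrix whose columns are the frame's x, y, z axes.
In Python, from rig import observe, get_image, camera_params, close_job, grasp_offset gives the robot as it stands.
- The arm moves only by the shell command python3 -m handwheel 'ROWS' [OPENING] [FORCE]. ROWS is JSON, a list of rows, each a list of 2 entries, a list of its own where there are three numbers: the shift along the tool's x, y, z as a fraction of full scale, then the turn, a rotation vector about the tool's x, y, z as a fraction of full scale. In form: [[[dx, dy, dz], [ax, ay, az]], ...]. A call has 1 to 10 rows; each row is the pose to reach, as a shift and turn from the pose commanded when the call began, along the tool's axes at that moment, turning the shorter way round; what a row does not reach only later rows make up. Full scale, the value 1, is 0.5 m for a shift and pi rad for a turn. A row lasts 1/10 s, in which the tool goes at most 50 mm and 8.59 degrees, less where a joint would pass 70% of its speed; a pose out of reach is approached as far as the arm can. A call with a number of a shift or a turn outside -1 to 1 is refused whole. A call with a gripper value outside its range is refused whole. OPENING is the opening, from 0 (shut) to 1 (fully open), set as the call begins (- or left out, the last holds). The fingers move at their own pace and stop on an object; FORCE is the grip in N (left out, the last holds). Time passes only in rows, so rows that repeat a pose let the fingers close. It gives the time, the measured TCP pose, the force, the opening and the grip force at its end, in the units of the state.
- observe(): the state, without advancing time (a new reading comes with each control period).
- get_image(name): name is "scene" or "top" or "wrist"; returns (picture, depth): 480x640x3 uint8, red, green, blue; 480x640 float32, m along the optical axis (not along the pixel's ray), 0 where there is no reading.
- camera_params(name): a dict with "K" (3x3 intrinsics, pixels), "k1" (the pictures are not rectified: a ray, as slopes to the right and down, at radius r is drawn at 1 + k1 r^2 times it, then the intrinsics apply), "R" (3x3) and "t" (3): a world point X has camera coordinates R X + t. Camera axes: x right, y down, z forward; pixel columns grow to the right and rows downward; lengths in m; the calibration is good to about 2 mm. A picture is of the moment at which its call begins: read the wrist's pose just before it. camera_params takes no time and is no camera call; for the wrist camera it gives the pose at the moment of the call.
- close_job(): hands the job in; it is judged then, once.
The state is a dict: "time_s": time; "q": joint angles; "qvel": joint speeds; "joint_efforts": joint torques, N m; "position": TCP position; "tool_rot": TCP orientation; "ft_force": force on the tool from outside, world axes, zero at the start; "wrist_torque": the same for the moment, N m; "grip_width": finger opening in m; "gripper_force": force on a finger pad.
Only numpy, scipy, OpenCV 4.12 (cv2) and the standard library are available. Lean on these libraries where they do the work, as an engineer would, in place of code of your own. Each camera call takes 0.05 s, during which the arm holds its last target. There are 200 camera calls.

## Working session

There is one attempt and no reset: what is moved stays moved. The work goes in short steps, Python scripts to look and compute and a shell command to move; the robot and the scene stay as the last step left them, time stands still between calls to the robot, and variables do not carry over. Pictures are saved under pics/ and viewed, at most 10 in all, crops included, and the job is handed in when it is done.

```bash
ls; mkdir -p pics
python3 - <<'E'
from rig import *
import cv2,numpy as np
print(observe()); print(grasp_offset() if callable(grasp_offset) else grasp_offset)
for n in ("top","scene"):
    im,d=get_image(n); cv2.imwrite(f"pics/{n}0.png",im[:,:,::-1]); np.save(f"pics/{n}0.npy",d); print(n,camera_params(n))
E
```

```text
pics
{'time_s': 0.0, 'q': array([-8.92849288e+01,  2.18436582e+01,  7.43850389e+01,  1.79738916e-04,
        8.38550007e+01, -1.23384826e+01]), 'qvel': array([-0.07869681,  0.02821347,  0.0112846 , -0.00092907,  0.03877511,
        0.00292746]), 'joint_efforts': array([ 2.49334498e-04, -4.48460269e+01, -2.31278104e+01, -1.83874768e-04,
        4.72597589e-03, -7.72488761e-06]), 'position': array([ 0.12419367, -0.53551113,  0.23068507]), 'tool_rot': array([[ 9.74159458e-01,  2.25861351e-01, -1.51120732e-05],
       [ 2.25861131e-01, -9.74158414e-01,  1.46072699e-03],
       [ 3.15200218e-04, -1.42639424e-03, -9.99998933e-01]]), 'ft_force': array([ 0.37283211, -0.68449287, -0.1443103 ]), 'wrist_torque': array([ 0.00147363,  0.05869464, -0.02922934]), 'gripper_force': 0.0, 'grip_width': 0.08533740101832772}
0.0187
top {'K': array([[551.11159075,   0.        , 316.71933437],
       [  0.        , 551.11159075, 234.34197378],
       [  0.        ,   0.        ,   1.        ]]), 'k1': -0.15694031251726312, 'R': array([[ 0.0087359 , -0.99987938,  0.01284195],
       [-0.9955269 , -0.00990462, -0.0939579 ],
       [ 0.09407376, -0.0119637 , -0.99549334]]), 't': array([-0.00700363,  0.56537953,  1.42747872])}
scene {'K': array([[501.31559534,   0.        , 313.03981275],
       [  0.        , 501.31559534, 227.1914734 ],
       [  0.        ,   0.        ,   1.        ]]), 'k1': 0.04362465448631487, 'R': array([[-0.83429652,  0.55120582,  0.01102109],
       [ 0.45973539,  0.7066037 , -0.53791689],
       [-0.30429046, -0.4437154 , -0.84292583]]), 't': array([ 0.48873768, -0.21597291,  1.78397425])}
```

View pics/top0.png

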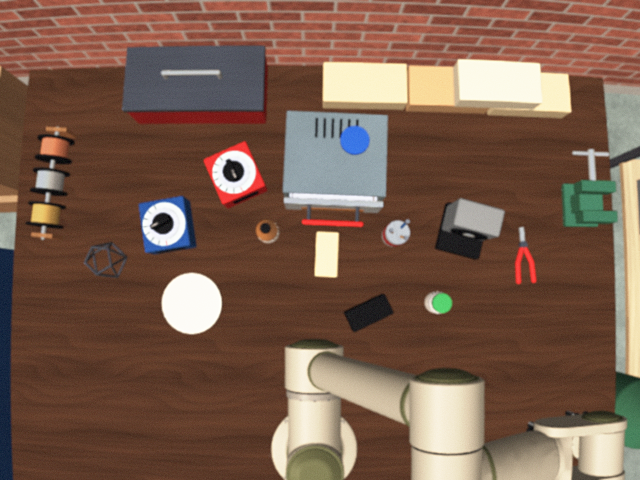

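View pics/scene0.png

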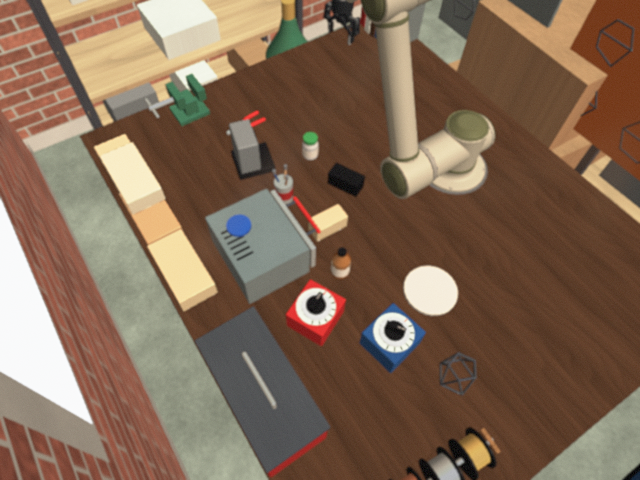

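Top picture: the cream brick (326,254) lies right ahead of the red handle (332,222), so it is in the way. The jar (438,302) is off to the right. Blue controller (165,224) is the one meant, since the one at (234,172) is red. The black brick (369,312) is a look-alike to leave alone. The board is at (191,303).

```bash
cat > h.py <<'E'
import numpy as np,cv2
from rig import *
def ray(n,px,P=None):
    P=P or camera_params(n)
    u=cv2.undistortPoints(np.array(px,float).reshape(-1,1,2),P["K"],np.array([P["k1"],0,0,0.]))[:,0]
    R=P["R"];C=-R.T@P["t"]
    return C,np.c_[u,np.ones(len(u))]@R
def at(n,px,z,P=None):
    C,D=ray(n,px,P); return C+D*((z-C[2])/D[:,2])[:,None]
def proj(n,X,P=None):
    P=P or camera_params(n); X=np.array(X,float).reshape(-1,3)
    return cv2.projectPoints(X,cv2.Rodrigues(P["R"])[0],P["t"],P["K"],np.array([P["k1"],0,0,0.]))[0][:,0]
E
python3 - <<'E'
from h import *
im=cv2.imread("pics/top0.png")
a=cv2.resize(im[190:260,130:200],(400,400),interpolation=cv2.INTER_CUBIC)
b=cv2.resize(im[195:285,295:385],(400,400),interpolation=cv2.INTER_CUBIC)
cv2.imwrite("pics/crop1.png",np.hstack([a,b]))
print("board",at("top",[[191,303]],.012)); print("handle ends",at("top",[[304,222],[362,224]],.12))
print("dial",at("top",[[165,223]],.085)); print("brick",at("top",[[316,232],[339,233],[337,277],[314,276]],.06))
hs=cv2.cvtColor(im,cv2.COLOR_BGR2HSV)
def blob(lo,hi,roi,z):
    x0,y0,x1,y1=roi;m=cv2.inRange(hs[y0:y1,x0:x1],lo,hi);ys,xs=np.nonzero(m)
    r=cv2.minAreaRect(np.c_[xs+x0,ys+y0].astype(np.float32));print(len(xs),r[0],at("top",cv2.boxPoints(r),z).round(4).tolist(),at("top",[r[0]],z).round(4))
print("board");blob((0,0,180),(180,70,255),(155,265,225,340),.012)
print("brick");blob((15,40,185),(35,160,255),(300,229,350,290),.06)
print("redbar");blob((0,180,120),(8,255,255),(295,215,370,230),.12)
print("others: bottle, can, jar",at("top",[[269,227]],.13),at("top",[[398,232]],.09),at("top",[[441,303]],.09))
E
```

```text
board [[0.3803924  0.33030295 0.012     ]]
handle ends [[ 0.58694761  0.03112788  0.12      ]
 [ 0.58345945 -0.11259499  0.12      ]]
dial [[0.5852018  0.38757254 0.085     ]]
brick [[ 0.56831789  0.00058675  0.06      ]
 [ 0.56632037 -0.05878617  0.06      ]
 [ 0.45296207 -0.05426725  0.06      ]
 [ 0.45501623  0.00470849  0.06      ]]
board
2896 (191.5, 303.0) [[0.4589, 0.4109, 0.012], [0.4611, 0.2515, 0.012], [0.3026, 0.2486, 0.012], [0.2993, 0.4072, 0.012]] [[0.3804 0.329  0.012 ]]
brick
740 (326.20794677734375, 254.00863647460938) [[0.4543, 0.0055, 0.06], [0.5715, 0.0017, 0.06], [0.5696, -0.058, 0.06], [0.4523, -0.0538, 0.06]] [[ 0.5117 -0.0262  0.06  ]]
redbar
386 (332.0151672363281, 222.62059020996094) [[0.5803, 0.0388, 0.12], [0.5965, 0.0384, 0.12], [0.592, -0.1155, 0.12], [0.5757, -0.1149, 0.12]] [[ 0.5861 -0.0382  0.12  ]]
others: bottle, can, jar [[0.57258345 0.11676246 0.13      ]] [[ 0.5674569  -0.20718172  0.09      ]] [[ 0.38825215 -0.31663332  0.09      ]]
```

View pics/crop1.png

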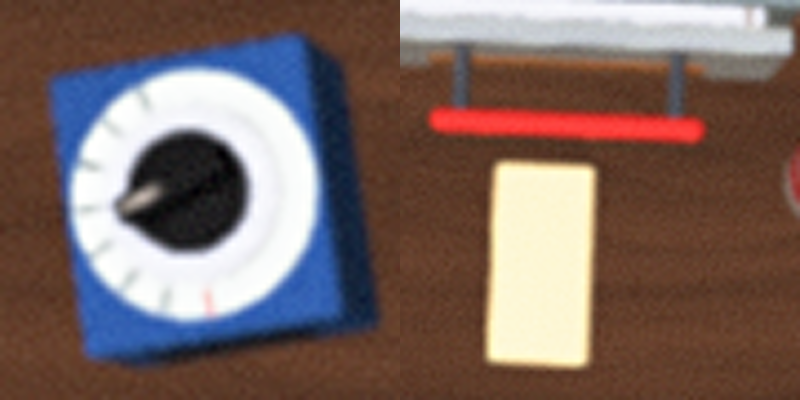

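Crop 1 shows the blue dial's pointer at left (125,208), and the red off mark at the bottom (210,302). That makes it about 80° anticlockwise to off. The brick's far end is about 15 mm short of the handle, squarely in the tray's path.

```bash
cat >> h.py <<'E'
from scipy.spatial.transform import Rotation as Ro
def go(x,y,z,yaw):
    o=observe();T=o["tool_rot"];a=np.radians(yaw);c,s=np.cos(a),np.sin(a)
    G=np.array([[c,s,0],[s,-c,0],[0,0,-1.]]); d=T.T@(np.array([x,y,z])-o["position"])
    r=Ro.from_matrix(T.T@G).as_rotvec()
    print("row",(d/.5).round(4).tolist(),(r/np.pi).round(4).tolist(),"mm %.0f deg %.0f"%(np.linalg.norm(d)*1e3,np.degrees(np.linalg.norm(r))))
E
python3 - <<'E'
from h import *
print(at("top",[[162.9,223.3]],.115),at("top",[[164.1,223.8]],.085))
print("bar ends",at("top",[[151.2,227],[172.5,219]],.13))
go(.584,.387,.2,110)
E
```

```text
[[0.58101962 0.38488945 0.115     ]] [[0.58312182 0.38985078 0.085     ]]
bar ends [[0.56985918 0.41017384 0.13      ]
 [0.59025489 0.35693545 0.13      ]]
row [1.3124, -1.5897, 0.064] [-0.0002, -0.0004, -0.5386] mm 1031 deg 97
```

```bash
python3 -m handwheel '[[[0.636,-0.771,0.03],[0,0,-0.27]],[[0.636,-0.771,0.03],[0,0,-0.27]],[[0.636,-0.771,0.03],[0,0,-0.27]],[[0.636,-0.771,0.03],[0,0,-0.27]],[[0.636,-0.771,0.03],[0,0,-0.27]],[[0.636,-0.771,0.03],[0,0,-0.27]],[[0.636,-0.771,0.03],[0,0,-0.27]],[[0.636,-0.771,0.03],[0,0,-0.27]],[[0.636,-0.771,0.03],[0,0,-0.27]],[[0.636,-0.771,0.03],[0,0,-0.27]]]' 1 40; python3 -c "
from h import *
go(.582,.386,.2,110)"
```

```text
time_s: 1.1
position: [0.3472, -0.0864, 0.2163]
tool_rot: [[0.475, 0.88, 0.0], [0.88, -0.475, -0.0], [-0.0, 0.0, -1.0]]
ft_force: [0.5, -0.7, -0.5]
grip_width: 0.0856
gripper_force: 0.0
row [1.0544, -0.0359, 0.0327] [0.0001, 0.0001, -0.2687] mm 528 deg 48
```

```bash
python3 -m handwheel '[[[0.95,-0.0325,0.03],[0,0,-0.269]],[[0.95,-0.0325,0.03],[0,0,-0.269]],[[0.95,-0.0325,0.03],[0,0,-0.269]],[[0.95,-0.0325,0.03],[0,0,-0.269]],[[0.95,-0.0325,0.03],[0,0,-0.269]],[[0.95,-0.0325,0.03],[0,0,-0.269]],[[0.95,-0.0325,0.03],[0,0,-0.269]],[[0.95,-0.0325,0.03],[0,0,-0.269]],[[0.95,-0.0325,0.03],[0,0,-0.269]],[[0.95,-0.0325,0.03],[0,0,-0.269]]]'; python3 -m handwheel '[[[0,0,0],[0,0,0]],[[0,0,0],[0,0,0]],[[0,0,0],[0,0,0]]]'
python3 - <<'E'
from h import *
P=camera_params("wrist");im,d=get_image("wrist");cv2.imwrite("pics/w1.png",im[:,:,::-1]);import pickle;pickle.dump(P,open("pics/w1.pkl","wb"));np.save("pics/w1.npy",d)
o=observe();print(o["position"]);print(proj("wrist",[[.582,.386,.13],[.583,.389,.085]],P))
go(.582,.386,.2,110)
E
```

```text
time_s: 2.1
position: [0.5586, 0.3406, 0.2]
tool_rot: [[-0.345, 0.939, -0.001], [0.939, 0.345, 0.0], [0.0, -0.001, -1.0]]
ft_force: [-0.2, -0.8, -0.5]
grip_width: 0.0851
gripper_force: 0.0
time_s: 2.4
position: [0.5579, 0.3364, 0.2014]
tool_rot: [[-0.342, 0.94, -0.0], [0.94, 0.342, -0.0], [-0.0, -0.001, -1.0]]
ft_force: [0.2, 0.1, 0.8]
grip_width: 0.0855
gripper_force: 0.0
[0.55798796 0.3363244  0.20165309]
[[394.053751   183.49533669]
 [384.31337845 166.51187475]]
row [0.0769, 0.0791, 0.0033] [-0.0, 0.0, 0.0001] mm 55 deg 0
```

View pics/w1.png

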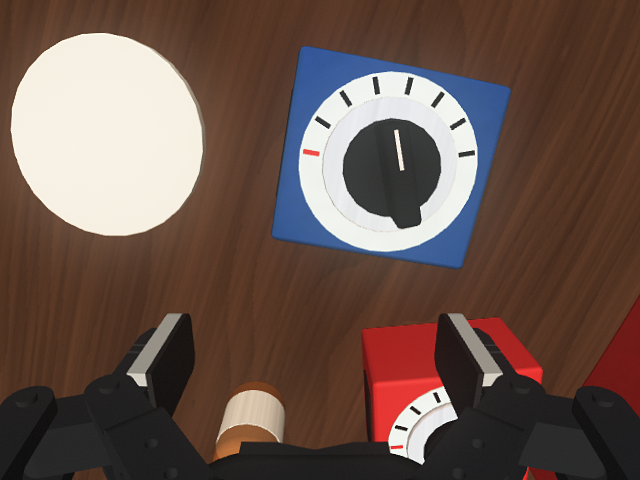

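Wrist view: the blue dial's white pointer line runs (397,130)-(402,170), with the bar's far end near (408,205) and the red off mark at (311,153), so off is about 80–90° anticlockwise.

Run:
```python
from h import *
import pickle
P=pickle.load(open("pics/w1.pkl","rb"));d=np.load("pics/w1.npy")
for p in [(397,130),(402,170),(405,195),(407,220)]:
    C,D=ray("wrist",[p],P); print(p,(C+D[0]*d[p[1],p[0]]).round(4))
L=at("wrist",[[397,130],[402,170],[392,122],[402,121],[398,207],[418,205]],.13,P);print(L.round(4))
v=L[0]-L[1];print("pointer",np.degrees(np.arctan2(v[1],v[0])))
c=at("wrist",[[311,153],[388.5,161],[467,154]],.085,P);print(c.round(4));v=c[0]-c[1];print("red",np.degrees(np.arctan2(v[1],v[0])))
print("board",at("wrist",[[11,130],[203,135],[107,33],[115,235],[107,134]],.012,P).round(4))
```

```text
(397, 130) [0.5727 0.4113 0.1311]
(402, 170) [0.5828 0.3939 0.1313]
(405, 195) [0.5894 0.3826 0.131 ]
(407, 220) [0.596  0.3705 0.1303]
[[0.5729 0.4113 0.13  ]
 [0.5831 0.3938 0.13  ]
 [0.5691 0.414  0.13  ]
 [0.5736 0.4162 0.13  ]
 [0.5888 0.3753 0.13  ]
 [0.5982 0.3799 0.13  ]]
pointer 120.15452930518494
[[0.538  0.3813 0.085 ]
 [0.5841 0.393  0.085 ]
 [0.628  0.414  0.085 ]]
red -165.71856672194377
board [[0.3043 0.3117 0.012 ]
 [0.4565 0.3586 0.012 ]
 [0.3658 0.4074 0.012 ]
 [0.4077 0.2547 0.012 ]
 [0.3835 0.3343 0.012 ]]
```

Run:
```python
from h import *
go(.585,.391,.2,120);go(.585,.391,.105,120)
```

```text
row [0.0843, 0.0882, 0.0033] [-0.0, 0.0, -0.0555] mm 61 deg 10
row [0.0843, 0.0882, 0.1933] [-0.0, 0.0, -0.0555] mm 114 deg 10
```

```bash
python3 -m handwheel '[[[0.0843,0.0882,0.003],[0,0,-0.0555]],[[0.0843,0.0882,0.003],[0,0,-0.0555]],[[0.0843,0.0882,0.06],[0,0,-0.0555]],[[0.0843,0.0882,0.12],[0,0,-0.0555]],[[0.0843,0.0882,0.16],[0,0,-0.0555]],[[0.0843,0.0882,0.193],[0,0,-0.0555]],[[0.0843,0.0882,0.193],[0,0,-0.0555]],[[0.0843,0.0882,0.193],[0,0,-0.0555]]]'; python3 -m handwheel '[[[0,0,0],[0,0,0]],[[0,0,0],[0,0,0]],[[0,0,0],[0,0,0]],[[0,0,0],[0,0,0]],[[0,0,0],[0,0,0]],[[0,0,0],[0,0,0]],[[0,0,0],[0,0,0]],[[0,0,0],[0,0,0]],[[0,0,0],[0,0,0]],[[0,0,0],[0,0,0]]]' 0 30; python3 -c "
from h import *
o=observe();print(o['position'],o['wrist_torque'])"
```

```text
time_s: 3.25
position: [0.5855, 0.3915, 0.1058]
tool_rot: [[-0.5, 0.866, 0.001], [0.866, 0.5, 0.0], [-0.0, 0.001, -1.0]]
ft_force: [-0.2, 0.1, 0.5]
grip_width: 0.0854
gripper_force: 0.0
time_s: 4.25
position: [0.5853, 0.3921, 0.1051]
tool_rot: [[-0.501, 0.865, 0.001], [0.865, 0.501, 0.0], [-0.0, 0.001, -1.0]]
ft_force: [1.8, -0.2, 2.8]
grip_width: 0.0133
gripper_force: 33.5
[0.58533515 0.39212977 0.1051183 ] [ 0.08751747 -0.21053162 -0.03826389]
```

Gripped (13.3 mm wide, as the bar should be). I'll turn anticlockwise by 65° first, then in small steps while watching the torque.

```bash
python3 -m handwheel '[[[0,0,0],[0,0,-0.04]],[[0,0,0],[0,0,-0.08]],[[0,0,0],[0,0,-0.12]],[[0,0,0],[0,0,-0.16]],[[0,0,0],[0,0,-0.2]],[[0,0,0],[0,0,-0.24]],[[0,0,0],[0,0,-0.28]],[[0,0,0],[0,0,-0.32]],[[0,0,0],[0,0,-0.36]],[[0,0,0],[0,0,-0.36]]]' ; python3 -c "
from h import *
o=observe();print(o['position'],o['wrist_torque'],o['tool_rot'][:,0])"; python3 -m handwheel '[[[0,0,0],[0,0,-0.015]],[[0,0,0],[0,0,-0.03]],[[0,0,0],[0,0,-0.03]]]' ; python3 -c "
from h import *
o=observe();print(o['position'],o['wrist_torque'],o['tool_rot'][:,0])"
```

```text
time_s: 5.25
position: [0.5847, 0.3909, 0.1051]
tool_rot: [[-0.996, -0.088, -0.001], [-0.088, 0.996, -0.002], [0.002, -0.002, -1.0]]
ft_force: [-2.5, -5.1, 6.0]
grip_width: 0.0135
gripper_force: 34.0
[0.5847306  0.39088981 0.10511068] [-0.98629212  0.34095488  0.06708478] [-0.99612274 -0.08795876  0.00165432]
time_s: 5.55
position: [0.5847, 0.3908, 0.1051]
tool_rot: [[-0.984, -0.178, -0.002], [-0.178, 0.984, -0.003], [0.002, -0.002, -1.0]]
ft_force: [-3.5, -6.3, 5.5]
grip_width: 0.0133
gripper_force: 33.9
[0.5846681  0.3907804  0.10508002] [-1.02453918  0.42223724 -0.26465086] [-0.98395641 -0.17839557  0.00219151]
```

```bash
for i in 1 2; do python3 -m handwheel '[[[0,0,0],[0,0,-0.014]],[[0,0,0],[0,0,-0.014]]]' >/dev/null; python3 -c "
from h import *
o=observe();print(o['time_s'],o['position'],o['wrist_torque'],np.degrees(np.arctan2(*o['tool_rot'][1::-1,0])),o['grip_width'])"; done
```

```text
5.75 [0.58450132 0.39076305 0.10511247] [-1.066784    0.60429875 -0.80281894] -167.26826025823416 0.013391778406127508
5.95 [0.58450614 0.39073957 0.10517221] [-0.9960822  0.7055401 -1.7105716] -164.84239764109057 0.013243034309364198
```

Torque is climbing steeply, so this is the end stop. Release, rise and check.

```bash
python3 -m handwheel '[[[0,0,0],[0,0,0]],[[0,0,0],[0,0,0]],[[0,0,0],[0,0,0]],[[0,0,0],[0,0,0]],[[0,0,0],[0,0,0]],[[0,0,-0.02],[0,0,0]],[[0,0,-0.08],[0,0,0]],[[0,0,-0.16],[0,0,0]],[[0,0,-0.2],[0,0,0]],[[0,0,-0.2],[0,0,0]]]' 1; python3 -m handwheel '[[[-0.1,0,0],[0,0,0]],[[-0.15,0,0],[0,0,0]],[[-0.15,0,0],[0,0,0]]]'
python3 - <<'E'
from h import *
P=camera_params("wrist");im,d=get_image("wrist");cv2.imwrite("pics/w2.png",im[:,:,::-1]);import pickle;pickle.dump(P,open("pics/w2.pkl","wb"))
E
```

```text
time_s: 6.95
position: [0.5861, 0.3926, 0.2096]
tool_rot: [[-0.964, -0.264, 0.007], [-0.264, 0.964, 0.003], [-0.008, 0.001, -1.0]]
ft_force: [0.2, 0.2, 0.2]
grip_width: 0.0856
gripper_force: 0.0
time_s: 7.25
position: [0.6593, 0.4114, 0.2014]
tool_rot: [[-0.965, -0.263, -0.003], [-0.263, 0.965, -0.001], [0.003, -0.001, -1.0]]
ft_force: [0.2, 0.3, -1.7]
grip_width: 0.0854
gripper_force: 0.0
```

View pics/w2.png

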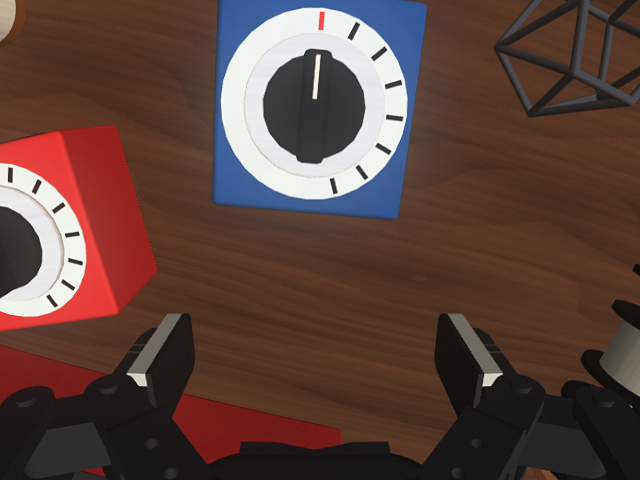

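The dial now points at the red off mark (pointer (317,75), mark (321,20)). On to the brick.

```bash
python3 -c "
from h import *
go(.509,-.026,.21,178)"
```

```text
row [0.5181, -0.7658, -0.0137] [-0.0003, -0.0009, 0.0959] mm 462 deg 17
```

```bash
python3 -m handwheel '[[[0.518,-0.766,-0.014],[0,0,0.096]],[[0.518,-0.766,-0.014],[0,0,0.096]],[[0.518,-0.766,-0.014],[0,0,0.096]],[[0.518,-0.766,-0.014],[0,0,0.096]],[[0.518,-0.766,-0.014],[0,0,0.096]],[[0.518,-0.766,-0.014],[0,0,0.096]],[[0.518,-0.766,-0.014],[0,0,0.096]],[[0.518,-0.766,-0.014],[0,0,0.096]],[[0.518,-0.766,-0.014],[0,0,0.096]],[[0.518,-0.766,-0.014],[0,0,0.096]]]'; python3 -m handwheel '[[[0,0,0],[0,0,0]],[[0,0,0],[0,0,0]]]'
python3 - <<'E'
from h import *
P=camera_params("wrist");im,d=get_image("wrist");cv2.imwrite("pics/w3.png",im[:,:,::-1]);import pickle;pickle.dump(P,open("pics/w3.pkl","wb"))
E
```

```text
time_s: 8.3
position: [0.5063, -0.0287, 0.2121]
tool_rot: [[-0.999, 0.038, -0.0], [0.038, 0.999, -0.001], [0.0, -0.001, -1.0]]
ft_force: [0.2, -0.6, -0.1]
grip_width: 0.085
gripper_force: 0.0
time_s: 8.5
position: [0.5084, -0.0249, 0.212]
tool_rot: [[-0.999, 0.034, 0.0], [0.034, 0.999, 0.0], [-0.0, 0.0, -1.0]]
ft_force: [0.8, 0.3, -1.2]
grip_width: 0.085
gripper_force: 0.0
```

View pics/w3.png

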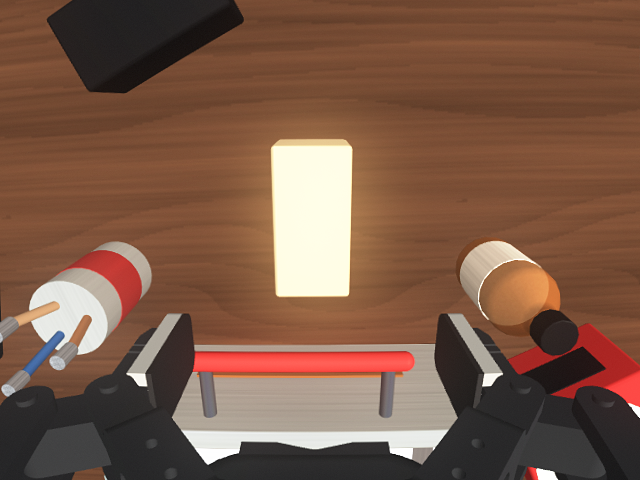

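The brick's top corners are at (272,147), (352,148), (349,296) and (276,296). The red bar's right end is at (413,361), with its legs at (208,395) and (387,395).

Run:
```python
from h import *
import pickle
P=pickle.load(open("pics/w3.pkl","rb"))
b=at("wrist",[[272,147],[352,148],[349,296],[276,296]],.06,P);print(b.round(4),b.mean(0))
v=(b[2]+b[3]-b[0]-b[1]);print(np.degrees(np.arctan2(v[1],v[0])),np.linalg.norm(v)/2)
print("bar",at("wrist",[[210,361],[300,361.5],[408,361]],.122,P).round(4))
c=b.mean(0);go(c[0]-.003,c[1],.022,178.3)
```

```text
[[ 0.4568 -0.0528  0.06  ]
 [ 0.4595  0.0022  0.06  ]
 [ 0.571  -0.0012  0.06  ]
 [ 0.569  -0.0571  0.06  ]] [ 0.51407822 -0.0272152   0.06      ]
-1.9343629676181024 0.11192197317731231
bar [[ 0.5847 -0.0957  0.122 ]
 [ 0.5867 -0.0376  0.122 ]
 [ 0.5893  0.032   0.122 ]]
row [-0.005, -0.0052, 0.3797] [0.0001, 0.0, -0.0011] mm 190 deg 0
```

```bash
python3 -m handwheel '[[[-0.005,-0.005,0.08],[0,0,0]],[[-0.005,-0.005,0.16],[0,0,0]],[[-0.005,-0.005,0.24],[0,0,0]],[[-0.005,-0.005,0.32],[0,0,0]],[[-0.005,-0.005,0.36],[0,0,0]],[[-0.005,-0.005,0.38],[0,0,0]],[[-0.005,-0.005,0.38],[0,0,0]],[[-0.005,-0.005,0.38],[0,0,0]]]'; python3 -m handwheel '[[[0,0,0],[0,0,0]],[[0,0,0],[0,0,0]],[[0,0,0],[0,0,0]],[[0,0,0],[0,0,0]],[[0,0,0],[0,0,0]],[[0,0,0],[0,0,0]]]' 0 50;  python3 -m handwheel '[[[0,0,-0.02],[0,0,0]],[[0.0,0,-0.06],[0,0,0]],[[0.0,0,-0.12],[0,0,0]],[[0.04,0,-0.2],[0,0,0]],[[0.1,0,-0.26],[0,0,0]],[[0.15,0,-0.28],[0,0,0]],[[0.15,0,-0.28],[0,0,0]]]'; python3 -c "
from h import *
go(.382,.332,.175,178.3);go(.382,.332,.1,178.3)"
```

```text
time_s: 9.35
position: [0.5118, -0.0281, 0.0227]
tool_rot: [[-0.999, 0.034, 0.002], [0.034, 0.999, -0.0], [-0.002, -0.0, -1.0]]
ft_force: [-0.0, 0.2, 0.3]
grip_width: 0.0854
gripper_force: 0.0
time_s: 9.95
position: [0.5117, -0.0286, 0.0229]
tool_rot: [[-0.999, 0.035, 0.002], [0.035, 0.999, -0.0], [-0.002, -0.0, -1.0]]
ft_force: [-0.4, 0.9, 6.0]
grip_width: 0.0563
gripper_force: 54.0
time_s: 10.65
position: [0.4339, -0.0255, 0.1638]
tool_rot: [[-0.999, 0.035, 0.001], [0.035, 0.999, -0.001], [-0.001, -0.001, -1.0]]
ft_force: [0.5, -0.1, -4.4]
grip_width: 0.0563
gripper_force: 54.5
row [0.1286, 0.7109, -0.0229] [-0.0002, 0.0005, -0.0016] mm 361 deg 0
row [0.1288, 0.711, 0.1271] [-0.0002, 0.0005, -0.0016] mm 367 deg 0
```

```bash
python3 -m handwheel '[[[0.132,0.709,-0.02],[0,0,0]],[[0.132,0.709,-0.02],[0,0,0]],[[0.132,0.709,-0.02],[0,0,0]],[[0.132,0.709,-0.02],[0,0,0]],[[0.132,0.709,-0.02],[0,0,0]],[[0.132,0.709,-0.02],[0,0,0]],[[0.132,0.709,-0.02],[0,0,0]],[[0.132,0.709,-0.02],[0,0,0]],[[0.132,0.709,-0.02],[0,0,0]],[[0.132,0.709,-0.02],[0,0,0]]]'; python3 -c "
from h import *
go(.380,.331,.037,178.3)"
```

```text
time_s: 11.65
position: [0.3825, 0.33, 0.1715]
tool_rot: [[-0.999, 0.035, -0.001], [0.035, 0.999, -0.001], [0.001, -0.001, -1.0]]
ft_force: [0.2, -1.4, -2.8]
grip_width: 0.0567
gripper_force: 55.5
row [0.005, 0.0021, 0.2691] [-0.0003, -0.0002, -0.0016] mm 135 deg 0
```

```bash
python3 -m handwheel '[[[0.002,0,0.06],[0,0,0]],[[0.002,0,0.14],[0,0,0]],[[0.002,0,0.2],[0,0,0]],[[0.002,0,0.24],[0,0,0]],[[0.002,0,0.258],[0,0,0]],[[0.002,0,0.265],[0,0,0]],[[0.002,0,0.267],[0,0,0]],[[0.002,0,0.267],[0,0,0]],[[0.002,0,0.267],[0,0,0]]]'
```

```text
time_s: 12.55
position: [0.3819, 0.3308, 0.0392]
tool_rot: [[-0.999, 0.035, 0.001], [0.035, 0.999, 0.001], [-0.001, 0.001, -1.0]]
ft_force: [0.9, -0.2, -3.7]
grip_width: 0.0564
gripper_force: 55.4
```

Not touching yet (the load is still hanging), so lower in small steps.

```bash
for i in 1 2; do python3 -m handwheel '[[[0,0,0.003],[0,0,0]],[[0,0,0.004],[0,0,0]],[[0,0,0.004],[0,0,0]]]' | egrep 'posi|ft_'; done
```

```text
position: [0.3814, 0.3307, 0.0364]
ft_force: [-0.1, -0.3, -2.8]
position: [0.3815, 0.3308, 0.0349]
ft_force: [-2.7, -0.9, 4.7]
```

```bash
python3 -m handwheel '[[[0,0,0],[0,0,0]],[[0,0,0],[0,0,0]],[[0,0,0],[0,0,0]],[[0,0,0],[0,0,0]],[[0,0,-0.05],[0,0,0]],[[0,0,-0.15],[0,0,0]],[[0,0,-0.25],[0,0,0]],[[0,0,-0.34],[0,0,0]],[[0,0,-0.34],[0,0,0]],[[0,0,-0.34],[0,0,0]]]' 1
python3 - <<'E'
from h import *
P=camera_params("wrist");im,d=get_image("wrist");cv2.imwrite("pics/w4.png",im[:,:,::-1]);import pickle;pickle.dump(P,open("pics/w4.pkl","wb"))
go(.5865,-.037,.22,88.3)
E
```

```text
time_s: 14.15
position: [0.3815, 0.3307, 0.2047]
tool_rot: [[-0.999, 0.034, 0.001], [0.034, 0.999, 0.001], [-0.001, 0.001, -1.0]]
ft_force: [0.3, -0.5, -0.8]
grip_width: 0.0855
gripper_force: 0.0
row [-0.436, -0.7203, -0.033] [-0.0004, -0.0001, 0.4984] mm 421 deg 90
```

View pics/w4.png

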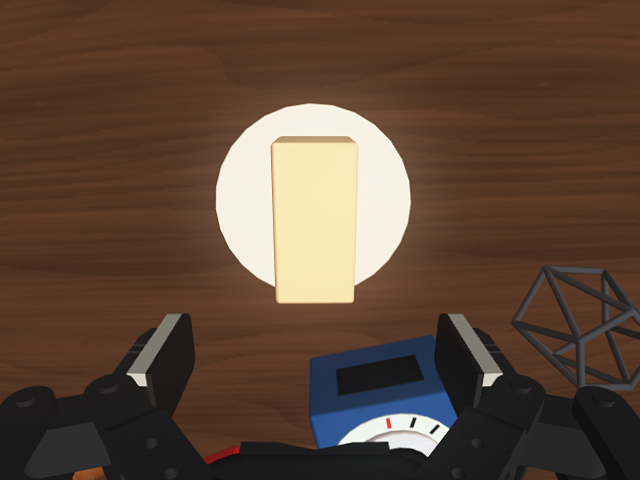

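The brick stands on the board: board edges at (216,198), (410,198) and (313,103), brick top corners at (272,142), (358,143), (354,302) and (276,302).

```bash
python3 - <<'E'
from h import *
import pickle
P=pickle.load(open("pics/w4.pkl","rb"))
b=at("wrist",[[216,198],[410,198],[313,103]],.012,P);print(b.round(4),"centre",(b[0]+b[1])/2,b[2]+[.08,0,0])
print("brick",at("wrist",[[272,142],[358,143],[354,302],[276,302]],.072,P).mean(0))
E
python3 -m handwheel '[[[-0.436,-0.72,-0.033],[0,0,0.498]],[[-0.436,-0.72,-0.033],[0,0,0.498]],[[-0.436,-0.72,-0.033],[0,0,0.498]],[[-0.436,-0.72,-0.033],[0,0,0.498]],[[-0.436,-0.72,-0.033],[0,0,0.498]],[[-0.436,-0.72,-0.033],[0,0,0.498]],[[-0.436,-0.72,-0.033],[0,0,0.498]],[[-0.436,-0.72,-0.033],[0,0,0.498]],[[-0.436,-0.72,-0.033],[0,0,0.498]],[[-0.436,-0.72,-0.033],[0,0,0.498]]]' 0.45
python3 -c "
from h import *
go(.586,-.037,.20,88.3)"
```

```text
[[0.3726 0.2506 0.012 ]
 [0.3783 0.4082 0.012 ]
 [0.3016 0.3321 0.012 ]] centre [0.37548306 0.32940817 0.012     ] [0.38163374 0.33210214 0.012     ]
brick [0.38268932 0.33057826 0.072     ]
time_s: 15.2
position: [0.5875, -0.0397, 0.218]
tool_rot: [[-0.026, 1.0, -0.004], [1.0, 0.026, 0.001], [0.001, -0.004, -1.0]]
ft_force: [0.2, 1.3, -0.0]
grip_width: 0.0385
gripper_force: 0.0
row [0.0054, -0.0028, 0.036] [-0.0012, -0.0002, 0.0178] mm 18 deg 3
```

```bash
python3 -m handwheel '[[[0.004,-0.002,0.03],[0,0,0.017]],[[0.004,-0.002,0.03],[0,0,0.017]],[[0.004,-0.002,0.03],[0,0,0.017]]]' ; python3 -c "
from h import *
go(.5865,-.037,.103,88.3)"
```

```text
time_s: 15.5
position: [0.5855, -0.0345, 0.2047]
tool_rot: [[0.015, 1.0, -0.003], [1.0, -0.015, 0.001], [0.001, -0.003, -1.0]]
ft_force: [0.6, -0.5, 0.5]
grip_width: 0.0385
gripper_force: 0.0
row [-0.0051, 0.0026, 0.2034] [-0.0009, -0.0002, 0.0046] mm 102 deg 1
```

```bash
python3 -m handwheel '[[[-0.003,0.002,0.05],[0,0,0.004]],[[-0.003,0.002,0.1],[0,0,0.004]],[[-0.003,0.002,0.14],[0,0,0.004]],[[-0.003,0.002,0.17],[0,0,0.004]],[[-0.003,0.002,0.19],[0,0,0.004]],[[-0.003,0.002,0.203],[0,0,0.004]],[[-0.003,0.002,0.203],[0,0,0.004]],[[-0.003,0.002,0.203],[0,0,0.004]]]'; python3 -m handwheel '[[[0,0,0],[0,0,0]],[[0,0,0],[0,0,0]],[[0,0,0],[0,0,0]],[[0,0,0],[0,0,0]],[[0,0,0],[0,0,0]],[[0,0,0],[0,0,0]]]' 0 50
```

```text
time_s: 16.3
position: [0.5872, -0.0362, 0.105]
tool_rot: [[0.029, 1.0, 0.001], [1.0, -0.029, -0.0], [-0.0, 0.001, -1.0]]
ft_force: [0.0, 0.3, -0.3]
grip_width: 0.0383
gripper_force: 0.0
time_s: 16.9
position: [0.5873, -0.0363, 0.1052]
tool_rot: [[0.03, 1.0, 0.002], [1.0, -0.03, -0.0], [-0.0, 0.002, -1.0]]
ft_force: [-0.3, -0.3, 6.1]
grip_width: 0.011
gripper_force: 48.8
```

Gripped on the bar. Pull 120 mm, then smaller steps watching the force.

```bash
python3 -m handwheel '[[[0,-0.02,0],[0,0,0]],[[0,-0.05,0],[0,0,0]],[[0,-0.08,0],[0,0,0]],[[0,-0.11,0],[0,0,0]],[[0,-0.14,0],[0,0,0]],[[0,-0.17,0],[0,0,0]],[[0,-0.2,0],[0,0,0]],[[0,-0.23,0],[0,0,0]],[[0,-0.25,0],[0,0,0]],[[0,-0.25,0],[0,0,0]]]'; for i in 1 2; do python3 -m handwheel '[[[0,-0.01,0],[0,0,0]],[[0,-0.01,0],[0,0,0]]]' | egrep 'posi|ft_|width'; done
```

```text
time_s: 17.9
position: [0.4609, -0.0323, 0.1051]
tool_rot: [[0.03, 1.0, 0.001], [1.0, -0.03, -0.0], [-0.0, 0.001, -1.0]]
ft_force: [-0.8, 1.5, 6.8]
grip_width: 0.0113
gripper_force: 49.5
position: [0.4567, -0.0322, 0.1051]
ft_force: [-1.7, 1.0, 9.3]
grip_width: 0.0113
position: [0.4517, -0.0321, 0.1051]
ft_force: [-1.8, 2.0, 9.8]
grip_width: 0.0112
```

```bash
for i in 1 2 3 4 5 6 7; do python3 -m handwheel '[[[0,-0.006,0],[0,0,0]],[[0,-0.006,0],[0,0,0]]]' | egrep 'posi|ft_'; done
```

```text
position: [0.449, -0.032, 0.1051]
ft_force: [-1.0, 0.7, 9.6]
position: [0.4478, -0.032, 0.1051]
ft_force: [8.7, 3.9, 1.0]
position: [0.4478, -0.032, 0.1052]
ft_force: [23.5, 7.7, -10.6]
position: [0.4478, -0.0321, 0.1054]
ft_force: [38.9, 11.6, -21.3]
position: [0.4477, -0.0322, 0.1055]
ft_force: [54.5, 13.7, -32.9]
position: [0.4476, -0.0322, 0.1056]
ft_force: [69.1, 18.6, -44.6]
position: [0.4475, -0.0334, 0.1071]
ft_force: [75.3, 13.6, -38.0]
```

At the stop (x = 0.4478, 139 mm pulled). I'll ease the load, then release.

```bash
python3 -m handwheel '[[[0,0.012,0],[0,0,0]],[[0,0.02,0],[0,0,0]],[[0,0.024,0],[0,0,0]],[[0,0.024,0],[0,0,0]]]'|egrep 'posi|ft_|width'
```

```text
position: [0.4478, -0.0333, 0.1068]
ft_force: [14.8, -0.3, 11.6]
grip_width: 0.0111
```

```bash
python3 -m handwheel '[[[0,0.006,0],[0,0,0]],[[0,0.006,0],[0,0,0]]]'|egrep 'posi|ft_|width'; python3 -m handwheel '[[[0,0,0],[0,0,0]],[[0,0,0],[0,0,0]],[[0,0,0],[0,0,0]],[[0,0,0],[0,0,0]],[[0,0,-0.03],[0,0,0]],[[0,0,-0.08],[0,0,0]],[[0,0,-0.16],[0,0,0]],[[0,0,-0.24],[0,0,0]],[[0,0,-0.3],[0,0,0]],[[0,0,-0.3],[0,0,0]]]' 0.42; python3 -m handwheel '[[[-0.3,-0.2,0],[0,0,0]],[[-0.3,-0.2,0],[0,0,0]],[[-0.3,-0.2,0],[0,0,0]],[[-0.3,-0.2,0],[0,0,0]],[[-0.3,-0.2,0],[0,0,0]],[[-0.3,-0.2,0],[0,0,0]]]'
python3 - <<'E'
from h import *
im,d=get_image("top");cv2.imwrite("pics/top9.png",im[:,:,::-1])
E
```

```text
position: [0.4484, -0.0333, 0.1067]
ft_force: [1.6, -2.6, 20.4]
grip_width: 0.011
time_s: 21.3
position: [0.447, -0.0323, 0.2578]
tool_rot: [[0.03, 1.0, 0.007], [1.0, -0.03, -0.002], [-0.002, 0.007, -1.0]]
ft_force: [0.3, 0.2, -0.5]
grip_width: 0.0355
gripper_force: 0.0
time_s: 21.9
position: [0.3411, -0.1789, 0.2536]
tool_rot: [[0.031, 1.0, -0.001], [1.0, -0.031, 0.001], [0.001, -0.001, -1.0]]
ft_force: [-0.4, -0.6, -0.1]
grip_width: 0.0358
gripper_force: 0.0
```

View pics/top9.png

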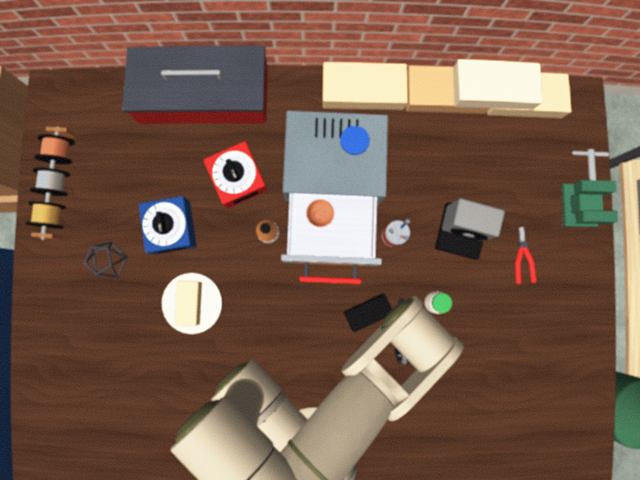

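The final picture shows the tray fully out with its bar at (330,280). The brick is centred on the board (188,302), and the dial points at off. The jar, can, bottle, lid and the rest are where they were. Quick check of the bar position, then hand in.

Run:
```python
from h import *
im=cv2.imread("pics/top9.png");hs=cv2.cvtColor(im,cv2.COLOR_BGR2HSV)
ys,xs=np.nonzero(cv2.inRange(hs[270:290,295:370],(0,180,120),(8,255,255)))
x=at("top",[[xs.mean()+295,ys.mean()+270]],.12);print(x,.5861-x[0,0])
if .5861-x[0,0]>.133: print(close_job())
```

```text
[[ 0.44512587 -0.03439334  0.12      ]] 0.14097413038779855
the job is handed in; nothing more can be done
None
```

I turned the dial to off with the tray still in, moved the cream firebrick (the one in the way) onto the middle of the heat board, and pulled the tray out to its stop. I then let go of everything and handed the job in, at about 22 s of the 72 s allowed. The tray may have slid back about 0.6 mm as I eased off the handle.

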